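# Load a platform shaker and hold its clamp frame pinned shut

## Task

Stand the blue-capped jar from the bench upright in the free round nest on the shaker, let go of it, then swing the hinged clamp frame down over both jars. Take the red-knobbed locking pin from its white block and push it fully home, straight down through the holes of the frame's lug and the lug below it, so that its collar presses the frame completely shut against the spring pads. Finish while holding it like that, still gripping the pin and pressing it down without letting go (I will fit the clip underneath), with the other jar left in its nest and everything else on the bench left where it stands.

Things in the scene. Friction and masses are not known exactly. Their poses are not given: they have to be found in the camera images.
- shaker: The platform shaker, fixed: white housing 250 x 280 mm, 60 mm high, with an aluminium platform (225 x 260 mm, top 70 mm above the bench). Origin: centre of its underside on the bench; x points from the lug side (control panel) to the hinge side, y to its left, z up.
- nest_free (a point): Centre of the floor of the free nest (70 mm above the bench, 50 mm to -y of the platform's centre). A nest is a black rubber ring, 60 mm inside, 68 mm outside, 12 mm high. Axes as the shaker's.
- nest_taken (a point): Centre of the floor of the other nest (50 mm to +y), where the grey-capped jar stands.
- jar_mid (a point): Centre, half-way up, of the blue-capped white plastic jar that starts upright on the bench: 54 mm across, 72 mm high, straight-sided, 180 g; bottom 36 mm below this point. z is its axis.
- jar_loaded_mid (a point): Centre, half-way up, of the same kind of jar with a grey cap, already in its nest; leave it there.
- frame (a joint): Angle (rad) of the hinged aluminium clamp frame (0.35 kg): 0 shut and level, grows as it swings up and back, stop at 2.1; starts at 1.7 to 1.95. Friction (0.2 N m) holds it above about 1 rad; below that it sinks by itself. Its two spring pads meet the jar caps at about 0.1 rad: left alone it rests 0.04 to 0.12 ajar; 5 to 9 N straight down at its lug shuts it.
- frame_hinge (a point): Middle of the frame's hinge axis, which runs along the shaker's y, 160 mm above the bench, 85 mm to +x of the shaker's centre. Fixed. Axes as the shaker's.
- bar_free (a point): Point on the axis of the frame's blue round handle bar (12 mm thick), 165 mm from the hinge axis, 60 mm to -y of the frame's middle. The bar runs parallel to the hinge, free all round, 22 to 106 mm either side of the lug, and may turn in the fingers as the frame swings. Shut, it is level with the hinge axis.
- bar_taken (a point): The same on the other half of the bar, 60 mm to +y of the middle.
- lug_hole (a point): Mouth of the hole in the fixed lower lug, 156 mm above the bench, 165 mm to -x of the hinge axis, midway: 12 mm wide, vertical, right through the 12 mm lug, free below. The frame's upper lug (8 mm thick, 40 x 44 mm, hole 13 mm, top 8 mm above this point when shut) comes down on it. z is the hole's axis, up.
- pin_block: White plastic block, fixed to the bench, 100 x 50 mm, 40 mm high, with the pin parked upright in a loose hole near one end; origin: centre of its underside.
- pin_grip (a point): Centre of the pin's red knob, 24 mm across, 26 mm high; the knob's top is 16 mm above. Below: a collar 26 mm across with its underside 32 mm below this point, then the steel shank, 10 mm thick, to the tapered tip 66 mm below. Parked, the collar rests on the block's top and this point is 72 mm above the bench. 120 g. z is its axis, up.
- pin_tip (a point): The end of the pin's tapered tip (on its axis). Fully home with the frame shut it is 26 mm below lug_hole.
- pin: The locking pin; origin at its tip.
- amber_bottle: Bystander: amber glass bottle, 68 mm across, 150 mm high; origin: centre of its underside. Leave it.
- beaker: Bystander: glass beaker, 72 mm across, 95 mm high; origin: centre of its underside. Leave it.
- wash_bottle: Bystander: white wash bottle with a green top, 60 mm across, 183 mm high; origin: centre of its underside. Leave it.
- tube_rack: Bystander: pink test-tube rack with glass tubes, 75 x 190 mm, 111 mm high; origin: centre of its underside. Leave it.
- petri_dishes: Bystander: stack of three clear dishes, 94 mm across, 48 mm high; origin: centre of its underside. Leave it.
- weigh_boat_tub: Bystander: open blue tub, 110 x 85 mm, 50 mm high; origin: centre of its underside. Leave it.

How it is judged:
By the outcome, as a careful person would: the job done as asked, in the order asked, and still so for the second after the job is handed in, while the arm keeps its last pose, push and grip.
It also fails if it takes over 72 s, if anything falls off the work surface, if the arm or the gripper's body presses on something with over 40 N, if the wrist force passes 120 N, or if a joint passes its speed limit or range.

## Robot

A 6-joint arm with a two-finger parallel gripper is mounted at the origin on the work surface. World frame = base frame: x ahead of the robot, y to its left, z up, the work surface at z = 0. Lengths are in m, angles in rad, forces in N, time in s.
With the tool pointing down it reaches from about 0.325 to 0.9 m from the base axis. Payload 6.1 kg.
Tool frame: the origin (TCP) lies midway between the tips of the shut fingers; the grasp point (between the pads) lies 19 mm behind it; x points along the fingers, y is the direction in which the jaws open and shut, and the axes are right-handed (so a half turn about x gives the same grasp; the last joint's range is limited). The gripper opens to 85 mm and grips with 20 to 120 N. Pads are 22 mm wide; open, the fingers measure 114 mm over their backs; the gripper's body (76 mm by 85 mm) begins 54 mm behind the grasp point. The pads swing forward as they close: fully open they stand 13 mm farther back than shut.
Start: joints at [-1.35, 0.22, 1.526, -0, 1.395, -0.126], TCP at [0.212, -0.588, 0.231] pointing down, gripper open.
Joint ranges: [-2.98, 2.98], [-0.91, 2.08], [0.09, 2.57], [-1.24, 4.39], [0.2, 2.65], [-2.68, 2.68]. Speed limits (rad/s): [2.57, 2.57, 3.01, 3.14, 3.14, 3.14].

## Interface

Orientations are given as [roll, pitch, yaw] about the fixed x, y, z axes, in that order (R = Rz(yaw) Ry(pitch) Rx(roll)).
In Python, from plant import movep, move_l, set_joints, gripper_to, hold, inverse_kinematics, observe, get_image, get_calibration, Unreachable, job_done gives the robot as it stands. Calls block until the motion is done:
- movep(position, orientation): joint-space move of the TCP to a pose.
- move_l(position, feed=0.15, rotation=None, max_force=None): straight line of the TCP; rotation=None keeps the orientation; feed is the mean speed in m/s. With max_force (N) it stops when the force on the tool has changed by that much, and returns True; else False.
- set_joints(angles): joint-space move.
- gripper_to(opening, f_grip=None): finger opening in m; f_grip is the grip in N (None keeps the last); returns when the fingers have stopped.
- hold(seconds).
- inverse_kinematics(position, orientation): joint angles nearest the present ones, or None.
- observe(): the state.
- get_image(name): name is "scene" or "side" or "wrist"; returns (picture, depth): 400x640x3 uint8, red, green, blue; 400x640 float32, m along the optical axis (not along the pixel's ray), 0 where there is no reading.
- get_calibration(name): a dict with "intrinsics" (3x3 intrinsics, pixels), "dist_coeffs" ([k1, k2, p1, p2, k3] as OpenCV has them; the pictures are not rectified), "world_from_camera" (4x4, takes a point from camera to world coordinates). Camera axes: x right, y down, z forward; pixel columns grow to the right and rows downward; lengths in m; the calibration is good to about 2 mm. A picture is of the moment at which its call begins: read the wrist's pose just before it. get_calibration takes no time and is no camera call; for the wrist camera it gives the pose at the moment of the call.
A pose or a line that the arm cannot do raises Unreachable and nothing moves.
- job_done(): hands the job in, once; it reports no verdict.
The state is a dict: "time_s": time; "q": joint angles; "joint_velocities": joint speeds; "joint_torque": joint torques, N m; "eef_pos": TCP position; "tcp_rot": TCP orientation; "ft_force": force on the tool from outside, world axes, zero at the start; "torque": the same for the moment, N m; "opening": finger opening in m.
Only numpy, scipy, OpenCV 4.12 (cv2) and the standard library are available. Lean on these libraries where they do the work, as an engineer would, in place of code of your own. Each camera call takes 0.05 s, during which the arm holds its last target.

## Working session

There is one attempt and no reset: what is moved stays moved. The work goes in short steps, each a Python script; the robot and the scene stay as the last script left them, time stands still between calls to the robot, and variables do not carry over. Pictures are saved under pics/ and viewed, and the job is handed in when it is done.

```bash
ls; mkdir -p pics
cat > h.py <<'E'
import numpy as np, cv2
from plant import *
def snap(n,f):
    c=get_calibration(n); p,d=get_image(n); cv2.imwrite('pics/'+f+'.png',p[:,:,::-1]); np.savez('pics/'+f+'.npz',p=p,d=d,K=c["intrinsics"],D=c["dist_coeffs"],T=c["world_from_camera"]); return p,d,c
def load(f):
    z=np.load('pics/'+f+'.npz'); return z['p'],z['d'],z['K'],z['D'],z['T']
def rays(uv,K,D,T):
    uv=np.asarray(uv,float).reshape(-1,1,2); n=cv2.undistortPoints(uv,K,D).reshape(-1,2)
    return np.c_[n,np.ones(len(n))]
def onplane(uv,z,f):
    p,d,K,D,T=load(f); r=rays(uv,K,D,T)@T[:3,:3].T; o=T[:3,3]
    return o+r*((z-o[2])/r[:,2])[:,None]
def cloud(f):
    p,d,K,D,T=load(f); h,w=d.shape; u,v=np.meshgrid(np.arange(w),np.arange(h))
    r=rays(np.stack([u,v],-1),K,D,T)*d.reshape(-1,1)
    P=r@T[:3,:3].T+T[:3,3]; P[d.ravel()==0]=np.nan
    return P.reshape(h,w,3)
E
python3 - <<'E'
from h import *
for n in("scene","side","wrist"):
    p,d,c=snap(n,n+'0'); print(n,np.round(c["world_from_camera"],3).tolist(), np.round(c["intrinsics"],0).tolist())
print(observe()["time_s"],observe()['tcp_rot'])
E
```

```text
pics
scene [[-0.349, 0.792, -0.5, 1.201], [0.937, 0.289, -0.195, 0.23], [-0.01, -0.537, -0.843, 1.13], [0.0, 0.0, 0.0, 1.0]] [[389.0, 0.0, 321.0], [0.0, 389.0, 198.0], [0.0, 0.0, 1.0]]
side [[-0.727, -0.527, 0.441, 0.082], [-0.687, 0.573, -0.446, 0.543], [-0.017, -0.627, -0.779, 1.023], [0.0, 0.0, 0.0, 1.0]] [[380.0, 0.0, 316.0], [0.0, 380.0, 197.0], [0.0, 0.0, 1.0]]
wrist [[0.34, -0.891, -0.301, 0.29], [-0.94, -0.323, -0.108, -0.559], [-0.001, 0.32, -0.948, 0.372], [0.0, 0.0, 0.0, 1.0]] [[349.0, 0.0, 327.0], [0.0, 349.0, 199.0], [0.0, 0.0, 1.0]]
0.15 [-1.71125771  1.56936201  1.77714237]
```

View pics/scene0.png

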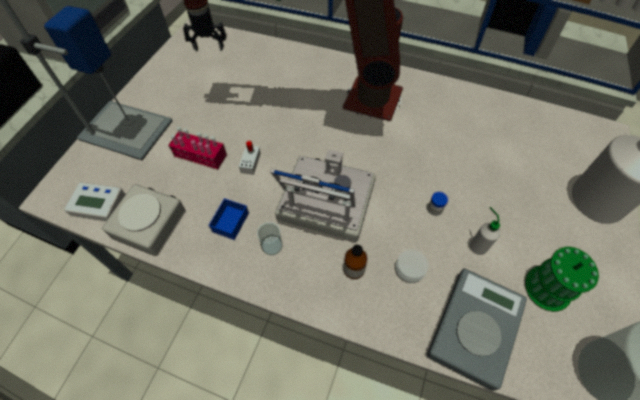

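View pics/side0.png

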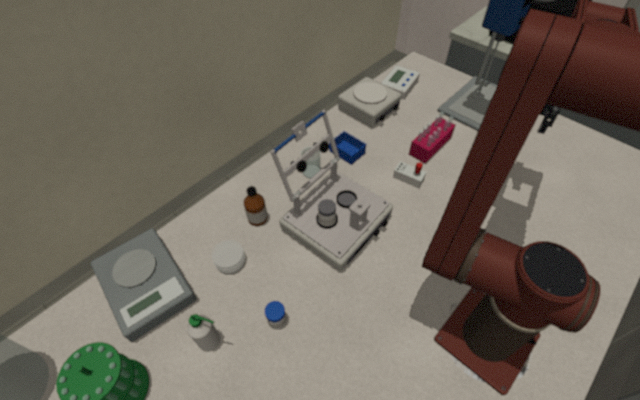

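View pics/wrist0.png

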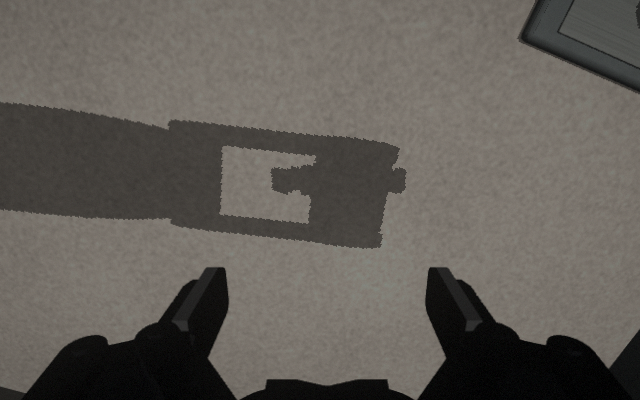

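The scene view shows the shaker at about (325,195), the blue jar at (439,200), the pin at (250,148) and the bottle at (355,262). The side view shows the shaker at (337,215), the lug at (358,208), the jar at (275,312) and the pin at (418,168). Next I'll enlarge the shaker area.

Run:
```python
from h import *
for f,(x0,y0,x1,y1) in {'scene0':(225,125,395,250),'side0':(240,100,440,270)}.items():
    p=load(f)[0][y0:y1,x0:x1,::-1]; s=780/(x1-x0); s=min(s,590/(y1-y0))
    cv2.imwrite(f'pics/{f}_z.png',cv2.resize(p,None,fx=s,fy=s,interpolation=cv2.INTER_CUBIC)); print(f,s)
for f in('scene0','side0'):
    p=load(f)[0]; C=cloud(f); hsv=cv2.cvtColor(p,cv2.COLOR_RGB2HSV)
    for nm,lo,hi in(('blue',(105,150,60),(128,255,255)),('red',(172,150,100),(180,255,255)),('red2',(0,150,100),(5,255,255))):
        m=cv2.inRange(hsv,lo,hi); n,l,st,ce=cv2.connectedComponentsWithStats(m)
        for i in range(1,n):
            if st[i,4]>15:
                P=C[l==i]; print(f,nm,st[i].tolist(),ce[i].round(1),np.nanmedian(P,0).round(3))
```

```text
scene0 4.588235294117647
side0 3.4705882352941178
scene0 blue [45, 6, 44, 26, 610] [65.7 18.1] [ 0.517 -0.822  0.525]
scene0 blue [275, 171, 26, 8, 62] [288.2 174.8] [ 0.684 -0.06   0.32 ]
scene0 blue [320, 182, 29, 9, 96] [334.7 186.1] [0.677 0.064 0.321]
scene0 blue [432, 192, 15, 15, 175] [439.  199.2] [0.449 0.345 0.071]
scene0 blue [210, 200, 36, 38, 695] [228.6 218.8] [ 0.72  -0.289  0.005]
scene0 red [175, 133, 5, 7, 17] [177.1 135.8] [ 0.5   -0.604  0.07 ]
scene0 red [189, 135, 11, 7, 21] [193.9 137.2] [ 0.486 -0.544  0.068]
scene0 red [189, 138, 12, 13, 43] [194.7 144.6] [ 0.526 -0.513  0.07 ]
scene0 red [202, 139, 5, 9, 21] [204.2 142.3] [ 0.498 -0.492  0.07 ]
scene0 red [203, 141, 20, 15, 56] [211.3 147.4] [ 0.502 -0.452  0.07 ]
scene0 red2 [247, 141, 5, 5, 21] [248.9 143.2] [ 0.458 -0.329  0.088]
side0 blue [307, 114, 16, 12, 24] [314.  119.3] [ 0.678 -0.06   0.321]
side0 blue [336, 133, 29, 30, 538] [349.3 147.6] [ 0.718 -0.297  0.022]
side0 blue [276, 136, 19, 14, 29] [285.  142.1] [0.669 0.061 0.321]
side0 blue [266, 302, 18, 19, 277] [274.5 311.2] [0.437 0.348 0.072]
side0 red [423, 122, 28, 29, 136] [436.8 135.4] [ 0.484 -0.535  0.07 ]
side0 red [413, 130, 18, 16, 57] [422.5 138.5] [ 0.521 -0.465  0.07 ]
side0 red2 [417, 163, 5, 5, 20] [419.  164.9] [ 0.45  -0.329  0.088]
```

View pics/scene0_z.png

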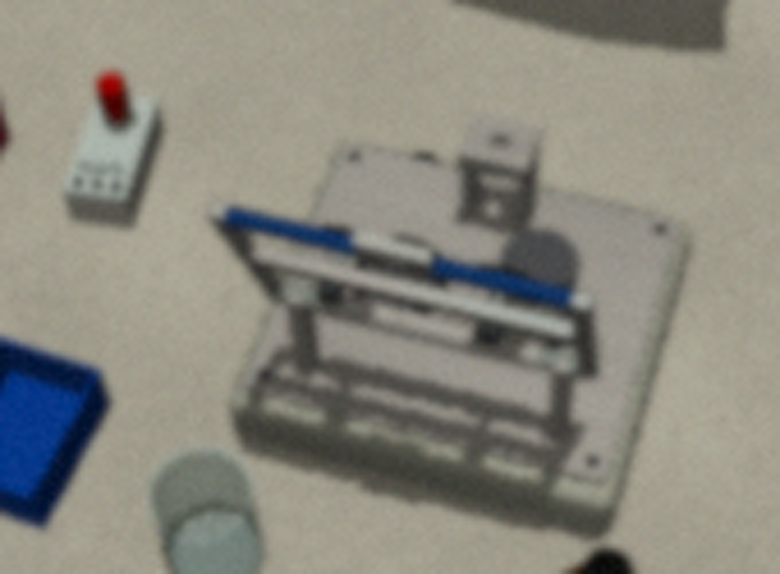

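View pics/side0_z.png

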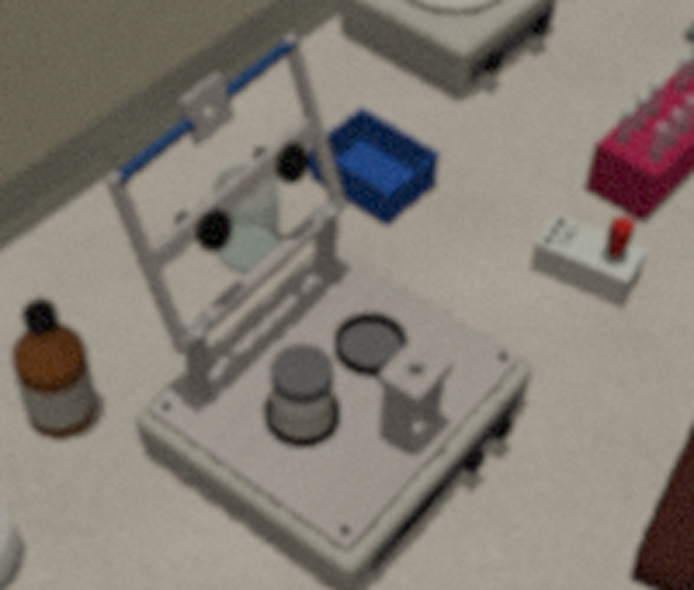

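```bash
cat >> h.py <<'E'
from scipy.spatial.transform import Rotation as Ro
import warnings; warnings.filterwarnings('ignore')
def down(a):
    "tool pointing down, camera horizontally in world direction a"
    c=np.array([np.cos(a),np.sin(a),0]); x=np.array([0,0,-1.]); z=SGN*c; y=np.cross(z,x)
    return Ro.from_matrix(np.c_[x,y,z]).as_euler('xyz')
SGN=1
E
python3 - <<'E'
from h import *
o=observe(); R=Ro.from_euler('xyz',o['tcp_rot']).as_matrix(); print(R.round(3))
T=get_calibration('wrist')['world_from_camera']; print(R.T@(T[:3,3]-o['eef_pos']), (R.T@T[:3,:3]).round(3))
# coarse points from side
s=3.4706
def sz(x,y): return (x/s+240,y/s+100)
print('screws',onplane([sz(167,405),sz(503,357),sz(345,530)],.071,'side0').round(3))
print('nest',onplane([sz(371,344)],.082,'side0').round(3),'lug',onplane([sz(416,370)],.156,'side0').round(3),'jl',onplane([sz(303,370)],.142,'side0').round(3))
for a in(-.3,0,.3): print(inverse_kinematics([.42,-.12,.36],down(a)))
E
```

```text
[[-0.     0.34  -0.94 ]
 [ 0.001 -0.94  -0.34 ]
 [-1.    -0.001 -0.   ]]
[-0.14205335 -0.00053648 -0.08232383] [[-0.    -0.32   0.948]
 [ 1.     0.     0.001]
 [-0.     0.948  0.32 ]]
screws [[ 0.629  0.113  0.071]
 [ 0.442 -0.133  0.071]
 [ 0.429  0.101  0.071]]
nest [[ 0.535 -0.056  0.082]] lug [[ 0.455 -0.013  0.156]] jl [[0.53  0.042 0.142]]
[-0.45922749 -0.2969047   1.79193283  0.          1.64656453 -1.73002382]
[-0.45922749 -0.2969047   1.79193283  0.          1.64656453 -2.03002382]
[-0.45922749 -0.2969047   1.79193283  0.          1.64656453 -2.33002382]
```

```bash
sed -i 's/^SGN=1/SGN=-1/' h.py
python3 - <<'E'
from h import *
t0=observe()['time_s']
print(inverse_kinematics([.40,-.12,.36],down(-.2)))
movep([.40,-.12,.36],down(-.2)); o=observe(); print(o['time_s']-t0,o['eef_pos'])
snap('wrist','w1')
E
```

```text
[-0.48079897 -0.34715389  1.83028486  0.          1.65846169  1.28999736]
1.8833000000000002 [ 0.39995639 -0.12049673  0.35976277]
```

View pics/w1.png

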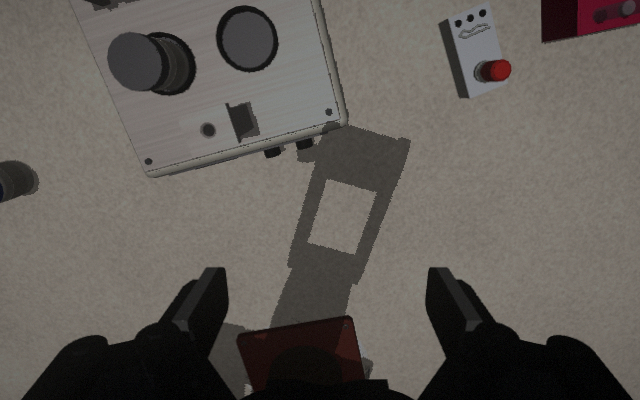

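The wrist view shows the nest ring centred at about (247,40), the lug hole at (208,129), screws at (148,161) and (329,112), and the pin knob at (495,71).

Run:
```python
from h import *
p,d,K,D,T=load('w1'); g=cv2.cvtColor(p,cv2.COLOR_RGB2GRAY); C=cloud('w1')
# ring: dark
m=(g<45).astype(np.uint8); n,l,st,ce=cv2.connectedComponentsWithStats(m)
for i in range(1,n):
    if 15<st[i,4]<4000 and st[i,1]<200: print('dark',st[i].tolist(),ce[i].round(1))
for nm,box,z,th in(('hole',(195,115,222,143),.156,95),('s1',(140,153,156,169),.07,90),('s2',(321,104,337,120),.07,90)):
    x0,y0,x1,y1=box; s=g[y0:y1,x0:x1]; print(nm,s.min(),np.median(s))
    mm=(s<(s.min()+np.median(s))/2).astype(np.uint8); n,l,st,ce=cv2.connectedComponentsWithStats(mm)
    i=1+np.argmax(st[1:,4]); c=ce[i]+[x0,y0]; print(c,st[i].tolist(),onplane([c],z,'w1').round(4))
hsv=cv2.cvtColor(p,cv2.COLOR_RGB2HSV); m=cv2.inRange(hsv,(0,150,100),(6,255,255)); n,l,st,ce=cv2.connectedComponentsWithStats(m)
for i in range(1,n):
    if st[i,4]>60: print('red',st[i].tolist(),ce[i],np.nanmedian(C[l==i],0).round(4),np.nanmax(C[l==i][:,2]))
cv2.imwrite('pics/w1_z.png',cv2.resize(p[0:180,90:350,::-1],None,fx=3,fy=3,interpolation=2))
cv2.imwrite('pics/w1_z2.png',cv2.resize(p[0:120,430:560,::-1],None,fx=5,fy=5,interpolation=2))
```

```text
dark [85, 0, 26, 7, 110] [100.   2.]
dark [541, 0, 99, 42, 3108] [583.1  17. ]
dark [216, 6, 62, 66, 949] [244.8  36.4]
dark [479, 10, 7, 7, 39] [482.1  12.9]
dark [467, 15, 7, 7, 34] [470.1  17.8]
dark [439, 19, 28, 76, 550] [452.1  54.3]
dark [455, 20, 6, 7, 34] [457.9  23. ]
dark [142, 32, 54, 63, 1825] [173.1  65.1]
dark [480, 60, 29, 22, 309] [489.9  70.9]
dark [226, 104, 28, 38, 520] [240.4 119.3]
dark [204, 125, 10, 11, 90] [208.5 129.9]
dark [320, 131, 8, 4, 19] [323.5 132.4]
dark [296, 138, 17, 12, 148] [304.1 143.6]
dark [264, 146, 17, 12, 136] [272.1 151.8]
dark [145, 159, 7, 5, 25] [148.1 161. ]
dark [0, 163, 34, 40, 856] [ 14.6 181.2]
hole 34 125.0
[207.84931507 129.53424658] [6, 8, 15, 14, 146] [[ 0.4603 -0.0134  0.156 ]]
s1 32 113.0
[148.        161.1025641] [5, 5, 7, 7, 39] [[0.4327 0.1036 0.07  ]]
s2 45 131.5
[328.48780488 111.58536585] [4, 4, 8, 8, 41] [[ 0.4467 -0.1321  0.07  ]]
red [494, 62, 16, 17, 198] [501.62121212  69.71717172] [ 0.4548 -0.3312  0.0876] 0.08959091523287677
```

View pics/w1_z.png

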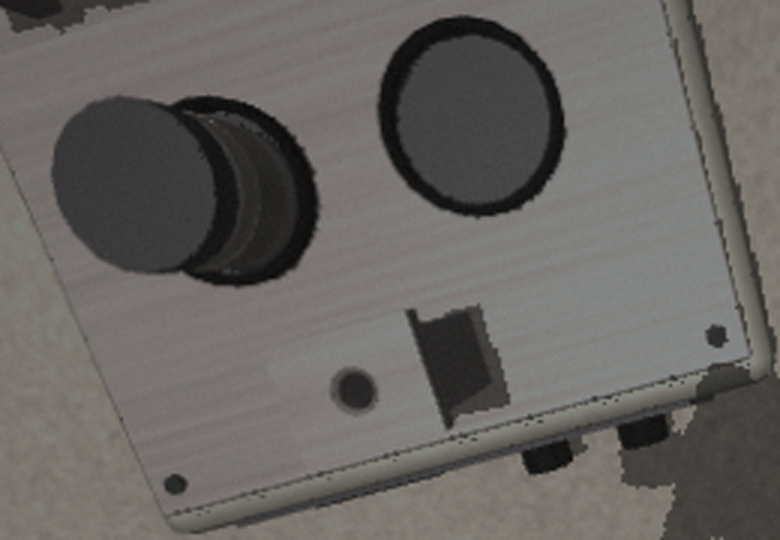

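View pics/w1_z2.png

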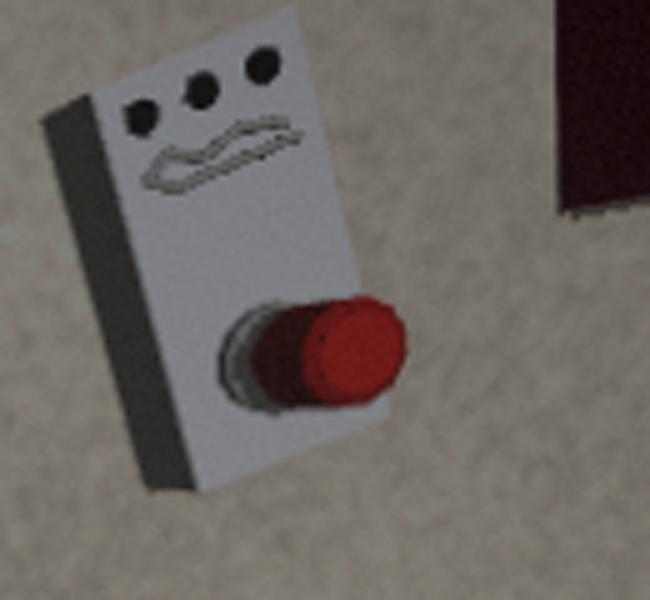

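Run:
```python
from h import *
print('nest ctr', onplane([(247.2,38.8)],.080,'w1').round(4)); print('pin',onplane([(500.6,70.4)],.088,'w1').round(4))
for f,px in(('scene0',{'petri':(411,266),'wash':(493,224),'amber':(357,250)}),('side0',{'petri':(229,258),'wash':(195,319),'amber':(251,190)})):
    C=cloud(f)
    for k,(u,v) in px.items(): print(f,k,C[v,u].round(3))
for f,c in(('scene0',(439,198.5)),('side0',(275,310.5))): print(onplane([c],.072,f).round(3))
th=.66; P=np.array([.43*np.cos(th),.43*np.sin(th),.25])
t0=observe()['time_s']
movep(P,down(th)); o=observe(); print(o['time_s']-t0,o['q'])
snap('wrist','w2')
```

```text
nest ctr [[ 0.5426 -0.0594  0.08  ]]
pin [[ 0.4542 -0.33    0.088 ]]
scene0 petri [0.692 0.315 0.046]
scene0 wash [0.534 0.502 0.151]
scene0 amber [0.745 0.155 0.148]
side0 petri [0.662 0.325 0.05 ]
side0 wash [0.528 0.506 0.157]
side0 amber [0.736 0.156 0.151]
[[0.445 0.344 0.072]]
[[0.437 0.346 0.072]]
1.4917000000000002 [ 4.74673928e-01 -2.79544372e-01  1.97942813e+00 -4.08036332e-04
  1.44107632e+00  1.38692614e+00]
```

View pics/w2.png

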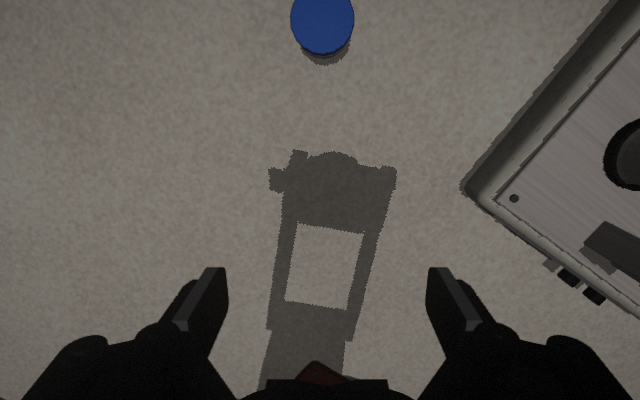

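The cap sits at about (322,21), with its upper edge just cut off by the frame. A shaker screw shows at (514,198), which serves as a cross-check.

Run:
```python
from h import *
p,d,K,D,T=load('w2'); hsv=cv2.cvtColor(p,cv2.COLOR_RGB2HSV); m=cv2.inRange(hsv,(105,120,40),(130,255,255)); m[80:]=0; m[:,:250]=0;m[:,400:]=0
C=cloud('w2'); top=(m>0)&(abs(C[:,:,2]-np.nanmax(C[m>0][:,2]))<.006)
print(np.nanmax(C[m>0][:,2]))
xs=[];
edge=[]
for v in range(2,60):
    u=np.where(top[v])[0]
    if len(u)>5: edge+= [(u[0]-.5,v),(u[-1]+.5,v)]
P=onplane(edge,.072,'w2')[:,:2]
A=np.c_[2*P,np.ones(len(P))]; s=np.linalg.lstsq(A,(P**2).sum(1),rcond=None)[0]; print('circle',s[:2],np.sqrt(s[2]+s[:2]@s[:2]))
print('screw',onplane([(514,198)],.07,'w2'))
J=np.array([s[0],s[1]]); np.save('jar.npy',J);
```

```text
0.07433378724315381
circle [0.44206799 0.34702596] 0.0263195322882837
screw [[0.43301228 0.10291976 0.07      ]]
```

Run:
```python
from h import *
J=np.load('jar.npy'); t0=observe()['time_s']
R=down(.66)
gripper_to(.085,40)
movep([*J,.13],R); print(move_l([*J,.031],feed=.12,max_force=12)); 
gripper_to(.045,40); o=observe(); print(o['opening'],o['eef_pos'],o['time_s'])
move_l([*J,.14],feed=.2); o=observe(); print(o['opening'],o['ft_force'],o['time_s'])
snap('wrist','w3')
```

```text
False
0.05303403413978563 [0.44264279 0.34743928 0.03197552] 5.9583
0.05321364189057984 [ 0.18432578  0.43692255 -1.27263922] 6.65
```

View pics/w3.png

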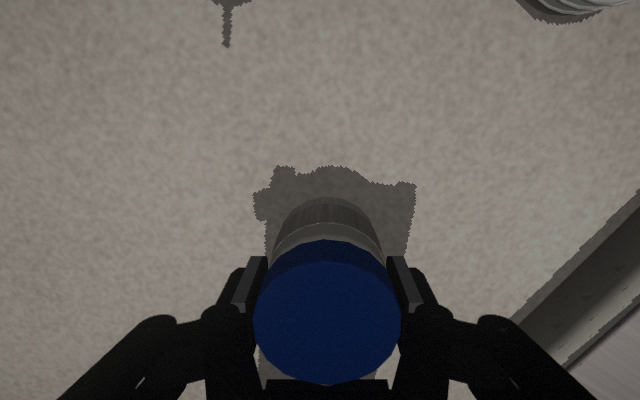

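The jar is gripped. The cap is centred at about (327,312), between the pads. Next I'll measure its offset from the tool axis and move to the nest.

Run:
```python
from h import *
p,d,K,D,T=load('w3'); o=observe(); t=o['eef_pos']; zt=t[2]+.040
C=cloud('w3'); hsv=cv2.cvtColor(p,cv2.COLOR_RGB2HSV); m=cv2.inRange(hsv,(100,100,25),(130,255,255)); m[:230]=0
top=(m>0)&(abs(C[:,:,2]-zt)<.006); print(zt,np.nanmedian(C[330:340,320:330,2]))
edge=[]
for v in range(285,375):
    u=np.where(top[v])[0]
    if len(u)>5: edge+=[(u[0]-.5,v),(u[-1]+.5,v)]
P=onplane(edge,zt,'w3')[:,:2]; A=np.c_[2*P,np.ones(len(P))]; s=np.linalg.lstsq(A,(P**2).sum(1),rcond=None)[0]
off=s[:2]-t[:2]; c=np.array([np.cos(.66),np.sin(.66)]); n=np.array([-c[1],c[0]])
print('r',np.sqrt(s[2]+s[:2]@s[:2]),'cam-dir off',off@c,'left off',off@n)
N=np.array([.543,-.059]); R=down(1.63)
P=[(.50,.20,.25)]; 
for q in((.50,.15,.24),(*N,.24),(*N,.10)): print(inverse_kinematics(q,R))
```

```text
0.17783626425418383 0.17809180334937408
r 0.026605068918330376 cam-dir off 0.001207014067610074 left off 0.0003598272402507302
[ 1.40311678e-01 -3.32852091e-02  1.78212560e+00 -4.44089210e-16
  1.39275226e+00  8.11080051e-02]
[-2.52636786e-01  2.61780426e-02  1.72282651e+00 -4.44089210e-16
  1.39258810e+00 -3.11840459e-01]
[-2.52636786e-01  1.67666719e-01  1.84806493e+00 -4.44089210e-16
  1.12586100e+00 -3.11840459e-01]
```

Run:
```python
from h import *
N=np.array([.543,-.059]); a=1.63; R=down(a); N=N-.0012*np.array([np.cos(a),np.sin(a)])
movep([.49,.15,.25],R); movep([*N,.20],R); move_l([*N,.125],feed=.15)
r=move_l([*N,.1005],feed=.04,max_force=8); o=observe(); print(r,o['eef_pos'],o['ft_force'],o['time_s'])
snap('side','s3'); cv2.imwrite('pics/s3z.png',cv2.resize(load('s3')[0][130:270,240:420,::-1],None,fx=4,fy=4,interpolation=2))
```

```text
True [ 0.54313074 -0.06021155  0.10177489] [1.394438   0.41659487 3.22159172] 10.0333
```

View pics/s3z.png

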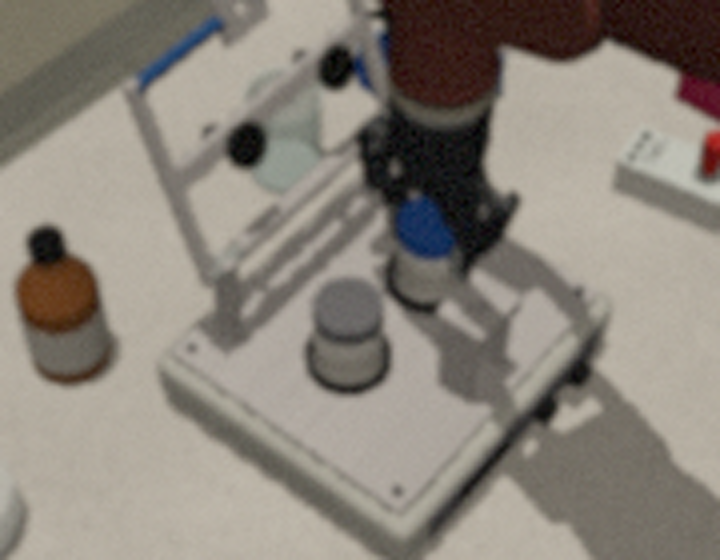

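```bash
cat >> h.py <<'E'
HG=np.array([.6250,-.0037,.16]); YAW=.059; X=np.array([np.cos(YAW),np.sin(YAW),0]); Y=np.array([-np.sin(YAW),np.cos(YAW),0]); Z=np.array([0,0,1.])
LUG=np.array([.4603,-.0134,.156])
def bar(th,off=-.06,r=.165): return HG+off*Y+r*(-np.cos(th)*X+np.sin(th)*Z)
E
python3 - <<'E'
from h import *
R=down(1.63); o=observe(); P=o['eef_pos']
gripper_to(.068); move_l([P[0],P[1],.25],feed=.2); 
B=bar(1.896); print(B)
movep([P[0],P[1],.40],R); gripper_to(.05); 
movep([B[0],B[1],.385],R); o=observe(); print(o['time_s'],o['q'],o['ft_force'])
snap('wrist','w4');snap('side','s4'); cv2.imwrite('pics/s4z.png',cv2.resize(load('s4')[0][80:250,230:430,::-1],None,fx=3.5,fy=3.5,interpolation=2))
E
```

```text
[ 0.68116401 -0.06048705  0.31635164]
12.8583 [-2.03636378e-01  3.21416618e-01  1.12495499e+00 -1.26613891e-04
  1.69761879e+00 -2.63120017e-01] [-0.18238962 -0.49621311  0.40105806]
```

View pics/s4z.png

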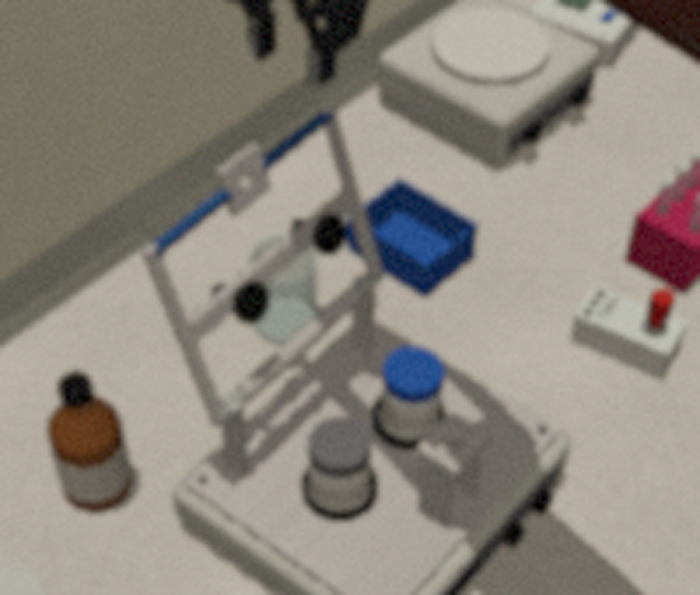

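View pics/w4.png

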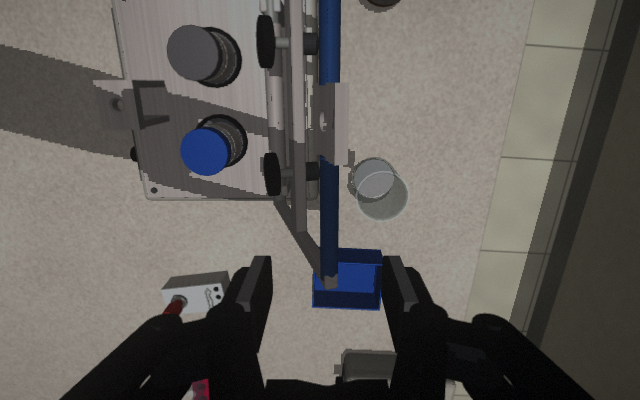

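The blue-capped jar stands upright in its nest, like the grey one. The bar (columns 320–338) lies midway between the pads. Next I'll go down, grip it and swing.

Run:
```python
from h import *
print('bar pts',onplane([(328,278),(329,200)],.316,'w4').round(4), bar(1.896,-.106))
B=bar(1.896)-[0,0,.019]
print(move_l(B,feed=.12,max_force=10)); o=observe(); print(o['eef_pos'],o['ft_force'])
gripper_to(.0,25); o=observe(); print(o['opening'],o['eef_pos'],o['ft_force'],o['time_s'])
for th in np.arange(1.7,.6,-.2):
    r=move_l(bar(th)-[0,0,.019],feed=.15,max_force=35); o=observe(); print(round(th,2),r,o['ft_force'].round(1),round(o['opening'],4),round(o['time_s'],2))
    if r: break
snap('side','s5'); cv2.imwrite('pics/s5z.png',cv2.resize(load('s5')[0][80:250,230:430,::-1],None,fx=3.5,fy=3.5,interpolation=2))
```

```text
bar pts [[ 0.6845 -0.1054  0.316 ]
 [ 0.6816 -0.0488  0.316 ]] [ 0.68387644 -0.10640701  0.31635164]
False
[ 0.68157697 -0.06061054  0.29861343] [-0.5765964   0.27038346  0.42417602]
0.010865713247092946 [ 0.68163805 -0.06054969  0.29833814] [1.01667732 0.97988736 2.21742864] 14.2667
1.7 False [0.1 1.  7.4] 0.0108 14.63
1.5 False [-0.6 -0.3  7.5] 0.0109 15.0
1.3 False [-2.2 -1.   5.4] 0.0111 15.37
1.1 False [-2.4 -1.1 -0.1] 0.011 15.73
0.9 False [-0.1 -2.1 -2.2] 0.0109 16.1
0.7 False [ 1.8 -1.6 -4.5] 0.0111 16.47
```

View pics/s5z.png

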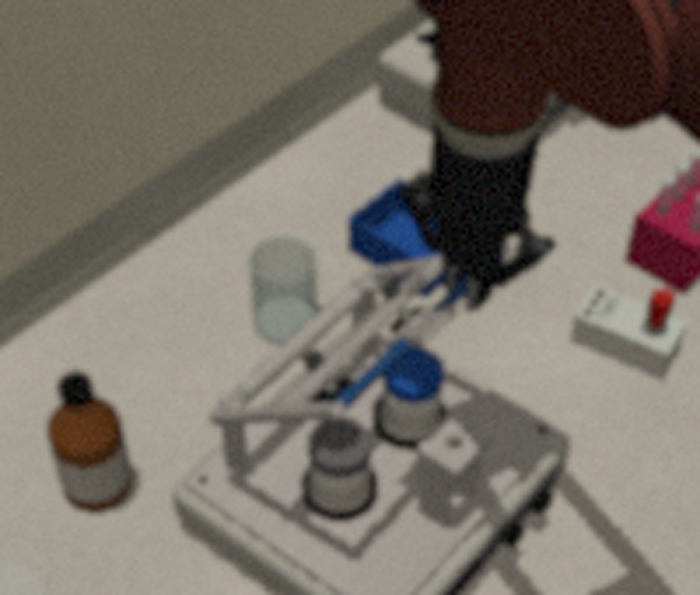

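Run:
```python
from h import *
for th in (.5,.32,.14):
    r=move_l(bar(th)-[0,0,.019],feed=.12,max_force=30); o=observe(); print(round(th,2),r,o['ft_force'].round(1),round(o['time_s'],2))
gripper_to(.035); B=bar(.14); move_l([B[0],B[1],.27],feed=.2); hold(.2); o=observe(); print(o['time_s'],o['eef_pos'],o['ft_force'])
snap('wrist','w6');snap('side','s6'); cv2.imwrite('pics/s6z.png',cv2.resize(load('s6')[0][80:250,230:430,::-1],None,fx=3.5,fy=3.5,interpolation=2))
```

```text
0.5 False [ 2.5 -2.5 -3.9] 16.94
0.32 False [ 1.7 -2.  -3. ] 17.34
0.14 False [ 2.2 -1.3 -2.7] 17.74
18.9833 [ 0.46456308 -0.07293856  0.26815674] [ 0.60370613 -0.15491732 -0.38676787]
```

View pics/s6z.png

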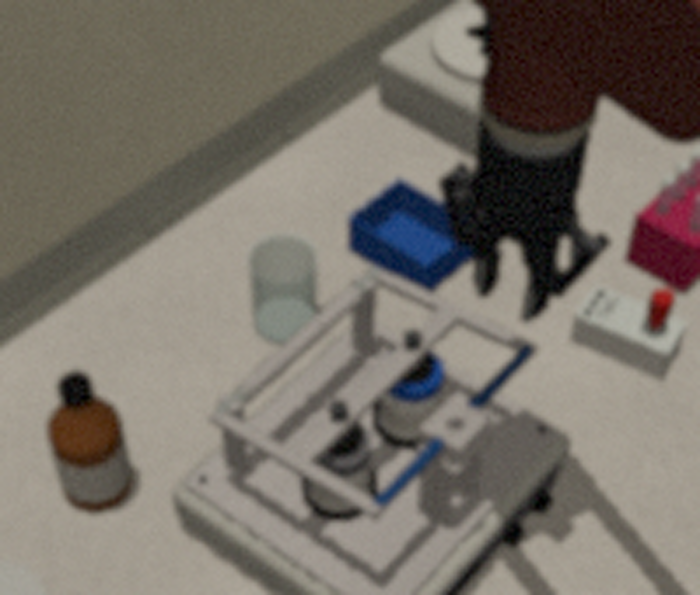

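View pics/w6.png

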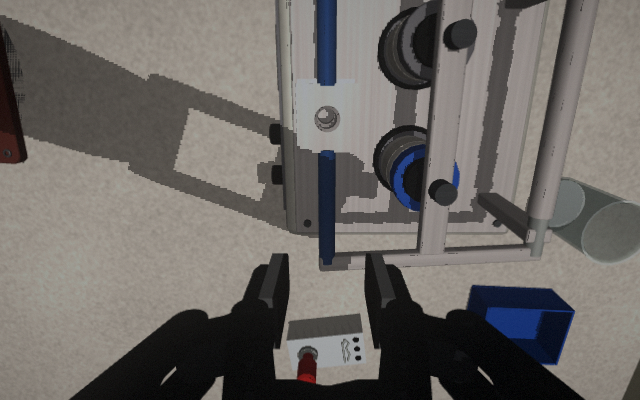

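The frame is down on the caps, with the upper lug hole at about (327,118) in the wrist view. Next I'll measure it.

Run:
```python
from h import *
p,d,K,D,T=load('w6'); C=cloud('w6'); print('lug z',np.nanmedian(C[85:102,308:345,2]),np.nanmedian(C[135:148,308:345,2]))
zt=float(np.nanmedian(np.r_[C[85:102,308:345,2].ravel(),C[135:148,308:345,2].ravel()]))
cv2.imwrite('pics/w6z.png',cv2.resize(p[70:165,275:375,::-1],None,fx=6,fy=6,interpolation=2))
for z in(zt,.156): print(z,onplane([(327.3,118.3)],z,'w6').round(4))
s=zt-.16; th=np.arctan2(s-.004,.165); print('theta est',th,'hole upper expected',HG-.165*np.cos(th)*X)
```

```text
lug z 0.17966494381798645 0.17971563061924925
0.17968854921304558 [[ 0.4611 -0.0126  0.1797]]
0.156 [[ 0.4612 -0.0149  0.156 ]]
theta est 0.09479712732953108 hole upper expected [ 0.46102664 -0.01338567  0.16      ]
```

View pics/w6z.png

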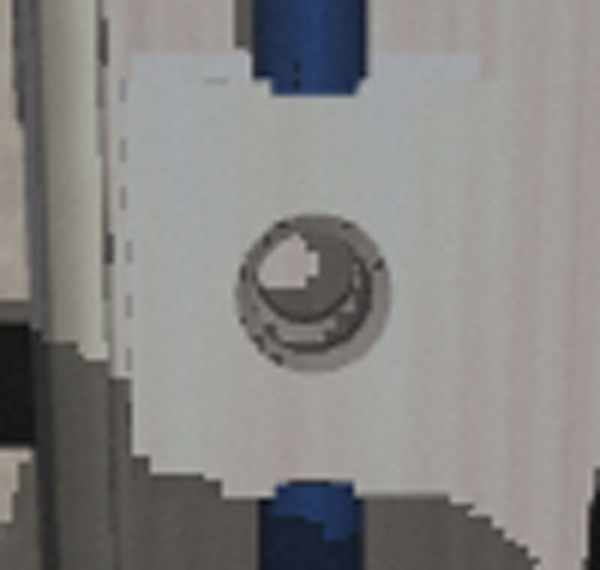

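Run:
```python
from h import *
R=down(1.63); P=np.array([.4545,-.330])
gripper_to(.06,60); movep([.4545,-.330,.20],R); move_l([*P,.14],feed=.15); 
snap('wrist','w7')
p,d,K,D,T=load('w7'); C=cloud('w7'); hsv=cv2.cvtColor(p,cv2.COLOR_RGB2HSV); m=(cv2.inRange(hsv,(0,120,50),(8,255,255))>0)&(C[:,:,2]>.05)
top=m&(C[:,:,2]>.083); v,u=np.where(top); print(len(u),(u.min(),u.max(),v.min(),v.max()))
n,l,st,ce=cv2.connectedComponentsWithStats(top.astype(np.uint8)); i=1+np.argmax(st[1:,4]); print(st[i],ce[i],onplane([ce[i]],.088,'w7'))
print(observe()['time_s'],observe()['eef_pos'])
```

```text
972 (np.int64(307), np.int64(343), np.int64(209), np.int64(243))
[307 209  37  35 972] [324.89814815 226.03909465] [[ 0.45402059 -0.32958513  0.088     ]]
21.0917 [ 0.45547158 -0.33008574  0.14144153]
```

View pics/w7.png

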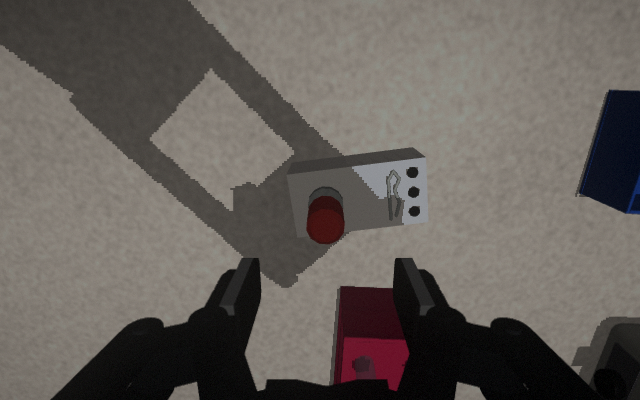

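Run:
```python
from h import *
P=np.array([.4538,-.3296])
print(move_l([*P,.055],feed=.1,max_force=10)); o=observe(); print(o['eef_pos'])
gripper_to(.0,60); o=observe(); print(o['opening'],o['eef_pos'],o['ft_force'])
z=o['eef_pos'][2]; e=o['eef_pos']
r=move_l([P[0],P[1],.14],feed=.1,max_force=25); print(r); move_l([P[0],P[1],.24],feed=.2); o=observe(); print(z,o['opening'],o['ft_force'],o['time_s'])
L=[.4605,-.0131]; R=down(1.63)
movep([*L,.262],R); hold(.2); o=observe(); print(o['eef_pos'],o['time_s'],o['ft_force'])
snap('wrist','w8');snap('side','s8');cv2.imwrite('pics/s8z.png',cv2.resize(load('s8')[0][80:250,230:430,::-1],None,fx=3.5,fy=3.5,interpolation=2))
```

```text
False
[ 0.45431259 -0.33007339  0.0557485 ]
0.022478693061013126 [ 0.45436218 -0.33007031  0.05585996] [-0.30117486  0.82828797  4.95655915]
False
0.05585995719732903 0.022224777459133413 [-0.52861776  0.45680904 -1.49804389] 24.1667
[ 0.46064208 -0.01410791  0.26180158] 25.575 [-0.21436491 -0.59412339 -1.39919362]
```

View pics/w8.png

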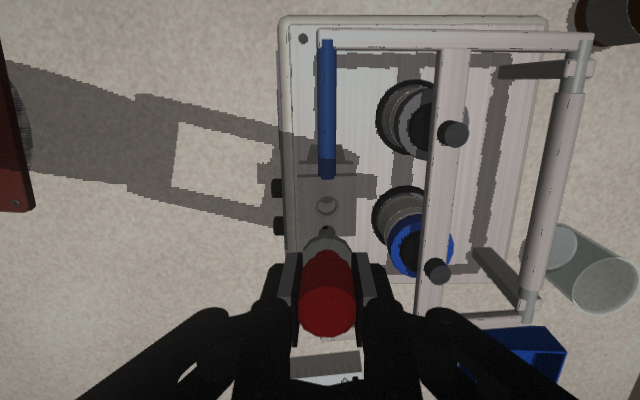

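View pics/s8z.png

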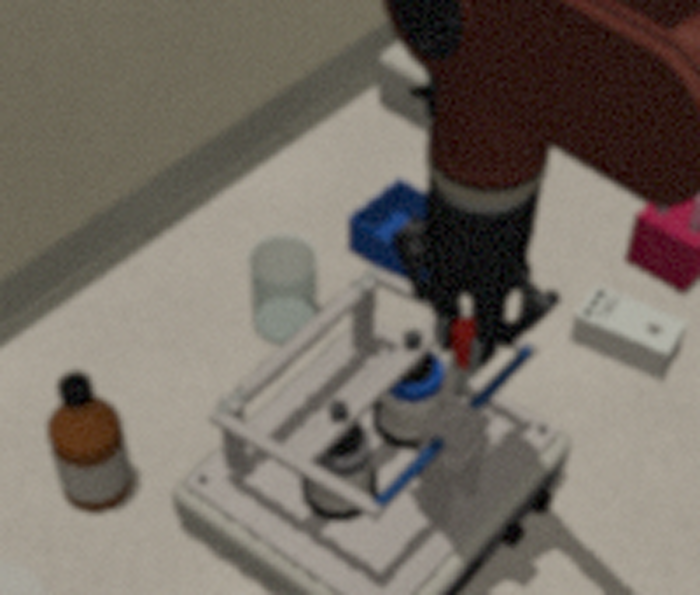

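The pin is held. Its tip shows at about (327,232) and the upper hole at (327,205). I'll measure both in this same picture.

Run:
```python
from h import *
p,d,K,D,T=load('w8')
cv2.imwrite('pics/w8z.png',cv2.resize(p[170:290,275:380,::-1],None,fx=5.5,fy=5.5,interpolation=2))
C=cloud('w8'); print(C[228:236,326,2].round(3))
```

```text
[0.221 0.222 0.223 0.223 0.225 0.227 0.229 0.247]
```

View pics/w8z.png

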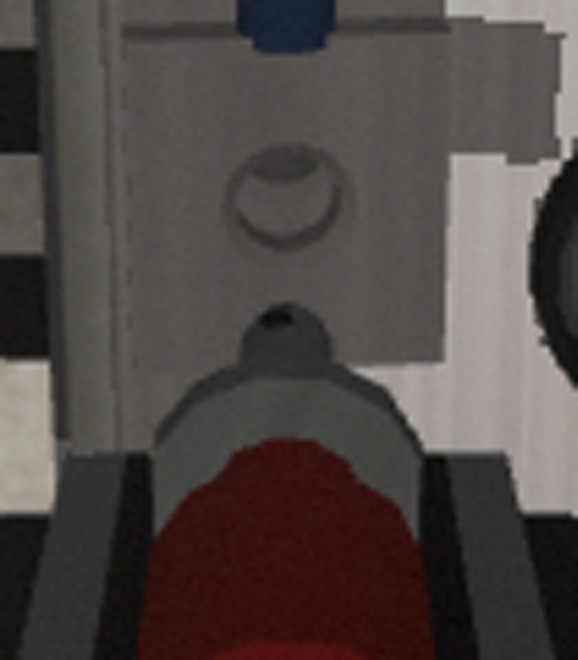

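Run:
```python
from h import *
print('hole',onplane([(327.6,206.4)],.1797,'w8').round(4))
print('tip front',onplane([(327.1,225.1)],.212,'w8').round(4))
print('shank edges',onplane([(275+243/5.5,232),(275+331/5.5,232)],.222,'w8').round(4))
print('collar front, -13mm',onplane([(327.1,170+363/5.5)],.246,'w8').round(4))
print('collar sides',onplane([(275+154/5.5,250),(275+422/5.5,250)],.248,'w8').round(4))
o=observe(); print(o['eef_pos'])
```

```text
hole [[ 0.4611 -0.0121  0.1797]]
tip front [[ 0.4607 -0.0123  0.212 ]]
shank edges [[ 0.4562 -0.0126  0.222 ]
 [ 0.4653 -0.012   0.222 ]]
collar front, -13mm [[ 0.4601 -0.0038  0.246 ]]
collar sides [[ 0.4486 -0.0111  0.248 ]
 [ 0.4727 -0.0097  0.248 ]]
[ 0.46059733 -0.0138464   0.26184456]
```

Run:
```python
from h import *
x,y=.4608,-.0113
move_l([x,y,.238],feed=.1); hold(.15); print(observe()['eef_pos'])
r=move_l([x,y,.221],feed=.03,max_force=4); o=observe(); print(r,o['eef_pos'],o['ft_force'],o['torque'],o['time_s'])
p,d,c=snap('wrist','w9'); cv2.imwrite('pics/w9z.png',cv2.resize(p[170:290,275:380,::-1],None,fx=5.5,fy=5.5,interpolation=2))
```

```text
[ 0.46119434 -0.0113862   0.23867301]
False [ 0.46082544 -0.01131668  0.22098851] [-0.18298506  0.44080501 -1.72699316] [0.04312971 0.0111034  0.06765823] 26.9333
```

View pics/w9z.png

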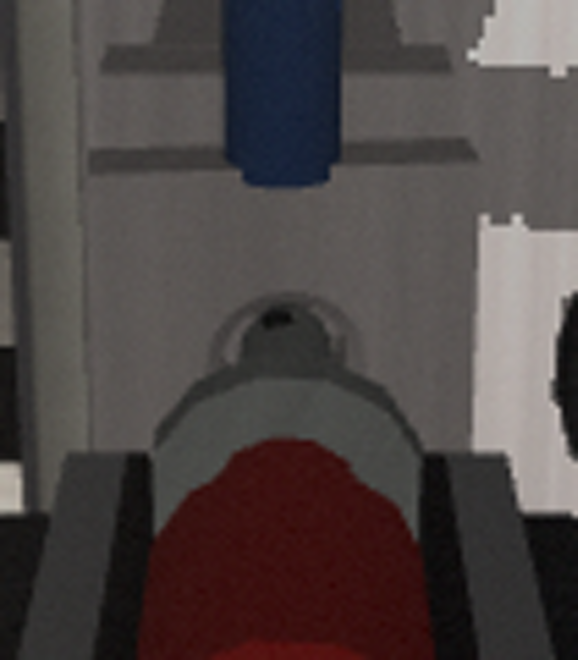

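The tip is inside the upper hole with no contact. I'll continue into the lower lug.

Run:
```python
from h import *
x,y=.4608,-.0113
r=move_l([x,y,.199],feed=.03,max_force=5); o=observe(); print(r,o['eef_pos'],o['ft_force'],o['torque'].round(2),o['time_s'])
p,d,c=snap('wrist','w10'); cv2.imwrite('pics/w10z.png',cv2.resize(p[170:290,275:380,::-1],None,fx=5.5,fy=5.5,interpolation=2))
snap('side','s10')
```

```text
False [ 0.46083429 -0.01132989  0.19911167] [-0.21212671 -0.2444914  -1.17928708] [-0.02  0.12  0.  ] 27.8667
```

View pics/w10z.png

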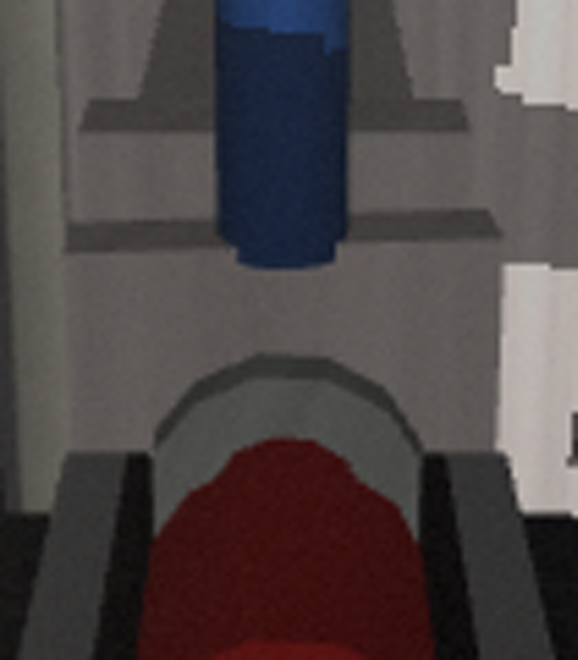

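Run:
```python
from h import *
x,y=.4608,-.0113
gripper_to(.0,110); o=observe(); print(o['opening'],o['eef_pos'])
r=move_l([x,y,.183],feed=.03,max_force=22); o=observe(); print(r,o['eef_pos'],o['ft_force'],o['time_s'])
r=move_l([x,y,.174],feed=.015,max_force=22); o=observe(); print(r,o['eef_pos'],o['ft_force'],o['time_s'])
hold(.4); o=observe(); print(o['eef_pos'],o['ft_force'],o['torque'].round(2),o['opening'])
p,d,c=snap('wrist','w11'); cv2.imwrite('pics/w11z.png',cv2.resize(p[150:290,255:400,::-1],None,fx=4.2,fy=4.2,interpolation=2))
snap('side','s11');cv2.imwrite('pics/s11z.png',cv2.resize(load('s11')[0][80:250,230:430,::-1],None,fx=3.5,fy=3.5,interpolation=2))
C=cloud('w11');
```

```text
0.021416757984370108 [ 0.4608331  -0.01130149  0.19914401]
False [ 0.46083455 -0.01135295  0.18301264] [-3.64161271 -0.50832564  3.43506203] 28.8667
True [ 0.46085135 -0.01138549  0.18025805] [-2.55797635 -0.29112135  7.13076117] 29.275
[ 0.46079899 -0.01139297  0.18021701] [-2.76858112  0.59994446  7.35464965] [ 0.03  0.48 -0.04] 0.021432421134415645
```

View pics/w11z.png

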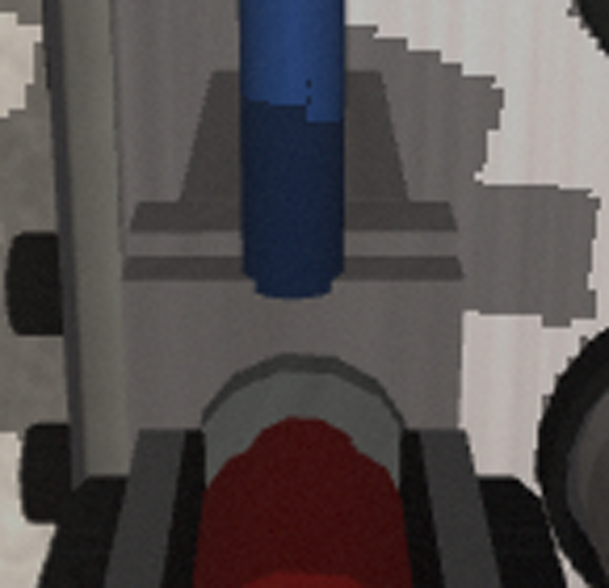

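View pics/s11z.png

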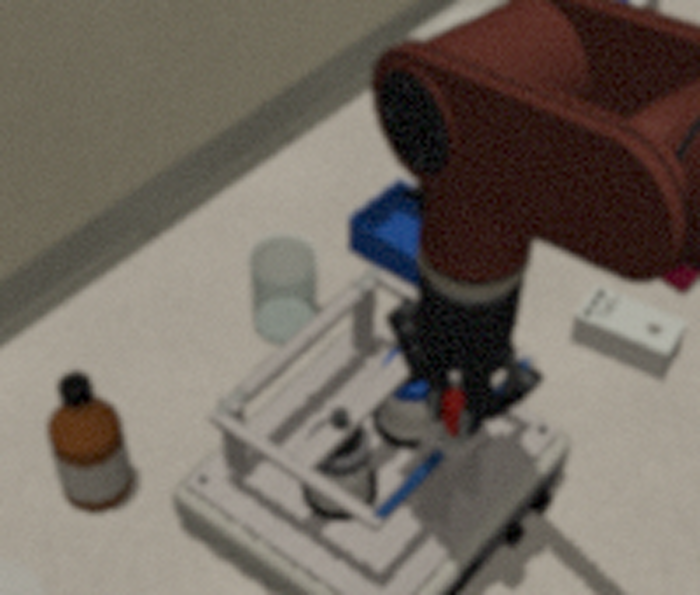

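Steady force is only about 8 N, because the force stop seems to relax the push. I'll press on in small position steps and watch the force.

Run:
```python
from h import *
x,y=.4608,-.0113; z=.1800
for i in range(12):
    r=move_l([x,y,z],feed=.01,max_force=60); hold(.1); o=observe(); print(round(z,4),r,o['eef_pos'].round(4),o['ft_force'].round(1),round(o['opening'],4),round(o['time_s'],2))
    if r or o['ft_force'][2]>26: break
    z-=.0005
```

```text
0.18 False [ 0.461  -0.0113  0.1807] [-4.5 -0.6  7.8] 0.0213 30.13
0.1795 False [ 0.461  -0.0114  0.1803] [-5.6 -0.9  9.7] 0.0216 30.48
0.179 False [ 0.4609 -0.0114  0.18  ] [-5.2 -0.2  9.2] 0.0211 30.83
0.1785 False [ 0.461  -0.0114  0.1799] [-7.3  0.5 13.4] 0.0212 31.18
0.178 False [ 0.461  -0.0114  0.1799] [-10.1   0.6  15.1] 0.0214 31.53
0.1775 False [ 0.461  -0.0114  0.1799] [-10.8   0.7  18.7] 0.0211 31.88
0.177 False [ 0.4611 -0.0114  0.1799] [-11.7   2.2  22.8] 0.0219 32.23
0.1765 False [ 0.4611 -0.0114  0.1798] [-13.4   1.3  24.6] 0.021 32.58
0.176 False [ 0.4611 -0.0114  0.1798] [-15.5   1.6  28.4] 0.0215 32.93
```

Run:
```python
from h import *
for x in(.4603,.4598):
    move_l([x,-.0113,.1762],feed=.01,max_force=60); hold(.15); o=observe(); print(o['eef_pos'].round(4),o['ft_force'].round(1),o['torque'].round(2),o['opening'])
hold(.6); o=observe(); print(o['eef_pos'].round(4),o['ft_force'].round(1),o['tcp_rot'],o['time_s'])
for n in('wrist','side','scene'): snap(n,n+'12')
C=cloud('wrist12'); p=load('wrist12')[0]
cv2.imwrite('pics/s12z.png',cv2.resize(load('side12')[0][80:250,230:430,::-1],None,fx=3.5,fy=3.5,interpolation=2))
cv2.imwrite('pics/c12z.png',cv2.resize(load('scene12')[0][125:290,200:450,::-1],None,fx=3.2,fy=3.2,interpolation=2))
print('lug z', C[218:226,310:320,2].round(4).mean())
```

```text
[ 0.461  -0.0114  0.1798] [-12.3   0.9  25.2] [0.19 2.28 0.03] 0.02116137354564949
[ 0.461  -0.0114  0.1799] [-10.    1.3  24.1] [ 0.2   1.92 -0.04] 0.021037508441573084
[ 0.461  -0.0114  0.1798] [-10.7   1.   24.9] [ 0.68270238  1.56951148 -0.8285144 ] 34.3333
lug z nan
```

View pics/wrist12.png

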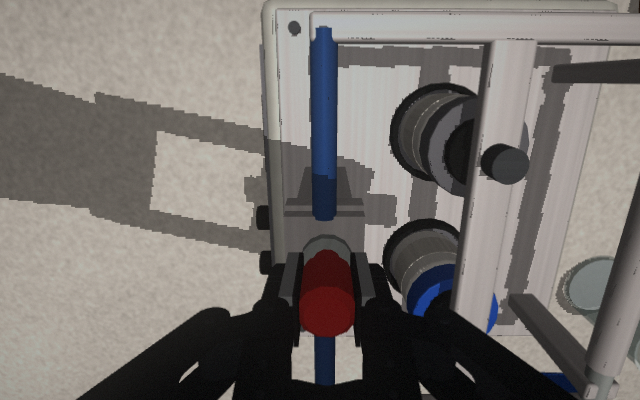

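View pics/c12z.png

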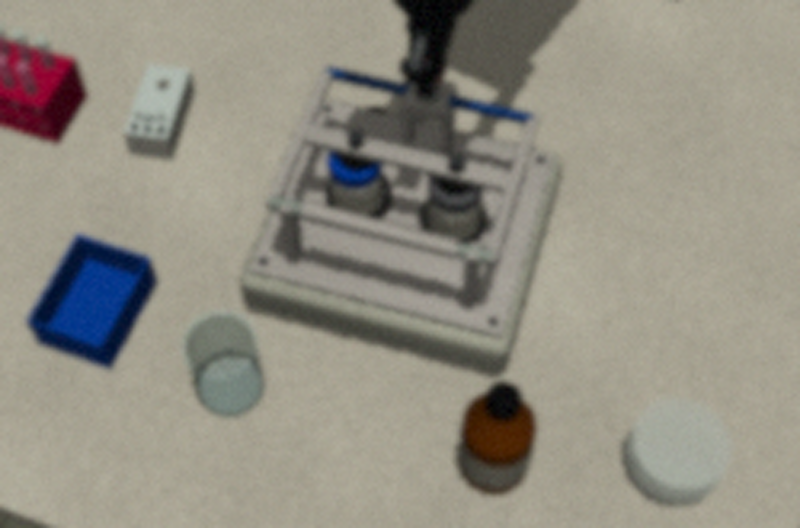

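View pics/s12z.png

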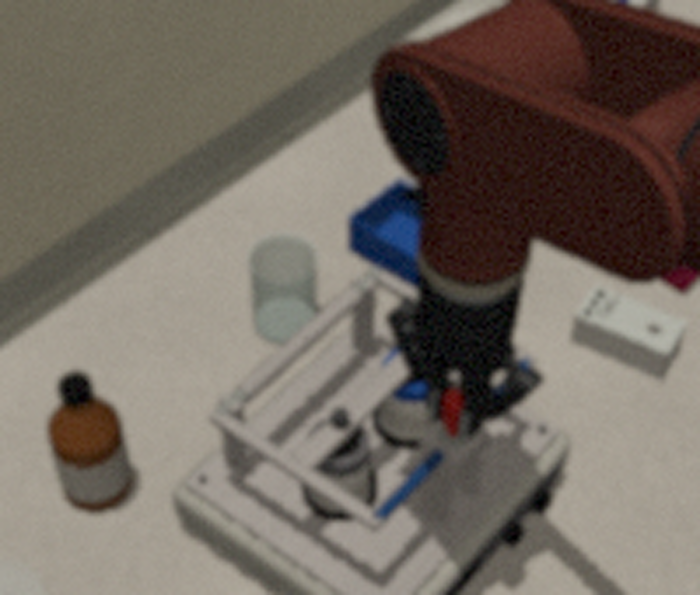

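Run:
```python
from h import *
C=cloud('wrist12'); d=load('wrist12')[1]
print('lug',np.nanmedian(C[218:232,345:360,2]),'bar',np.nanmedian(C[100:170,322:326,2]),np.nanmedian(C[60:100,322:326,2]))
C=cloud('wrist12'); print('lower lug strip',np.nanmedian(C[206:210,342:360,2]))
job_done()
```

```text
lug 0.1635115923311085 bar 0.1653650097417464 0.16540311302780025
lower lug strip 0.15553474765837452
the job is handed in; nothing more can be done
```

The job is done and handed in at about 34 s on the robot's clock. The arm is still gripping the pin and pressing it down, so you can fit the clip.

- **Blue-capped jar:** I set it upright in the free nest and let go. The pictures show it seated like the grey-capped jar, which is still in its nest.
- **Frame:** I swung it down by its bar onto both caps. At the end depth readings put the frame's lug top at 163.5 mm and the bar top at 165.4 mm, against 164 and 166 mm for fully shut.
- **Pin:** It went through both lugs without catching. It came to a hard stop with the tool at 179.9 mm, the height I had worked out for fully home. It is held down with about 25 N at a 110 N grip setting.
- **Sideways force:** About 10 N along x remained on the tool while pressing. Shifting the commanded position 1 mm barely reduced it, so the pin is probably bearing lightly on one side of the hole.
- **Pin position:** My two estimates of where the pin sat in the fingers disagreed by 1 to 3 mm. I aimed between them, and the pin went in cleanly.
- **Other items:** The bottle, beaker, dishes, tub and block look unmoved in the last overview picture, and the visible part of the rack does too. I didn't measure their positions again, and the wash bottle was outside the close-ups I looked at.

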